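# Close a matched pair of test jaws and hold it up to the inspection camera

## Robot

A 6-joint arm with a two-finger parallel gripper is mounted at the origin on a cart in front of the work surface, level with it; the furniture and walls round the work are solid. World frame = base frame: x ahead of the robot, y to its left, z up, the work surface at z = 0. Lengths are in m, angles in degrees, forces in N, time in s.
With the tool pointing down it reaches from about 0.15 to 0.775 m from the base axis. Payload 6.1 kg.
Tool frame: the origin (TCP) lies midway between the tips of the shut fingers; the grasp point (between the pads) lies 19 mm behind it; z points along the fingers, y is the line along which they close (so a half turn about z gives the same grasp; the last joint's range is limited). The gripper opens to 85 mm and grips with 20 to 120 N. Pads are 22 mm wide; open, the fingers measure 114 mm over their backs; the gripper's body (76 mm by 85 mm) begins 54 mm behind the grasp point. The pads swing forward as they close: fully open they stand 13 mm farther back than shut.
Start: joints at [65.546, 7.208, -2.269, 80.523, 0, 90], TCP at [0.217, 0.478, 0.231] pointing down, gripper open.
Joint ranges: [-155.77, 155.77], [-54.66, 111.73], [-72.52, 77.12], [-102.08, 115.82], [-83.92, 84.16], [-180, 180]. Speed limits (degrees/s): [136.94, 136.94, 172.46, 180, 180, 180].

## Interface

Orientations are given as a 3x3 rotation matrix whose columns are the frame's x, y, z axes.
In Python, from rig import * gives the robot as it stands. Calls block until the motion is done:
- movep(position, orientation): joint-space move of the TCP to a pose.
- movel(position, rotation=None, vel=0.15): straight line of the TCP; rotation=None keeps the orientation; vel is the mean speed in m/s.
- move_j(angles): joint-space move.
- move_gripper(opening, f_grip=None): finger opening in m; f_grip is the grip in N (None keeps the last); returns when the fingers have stopped.
- hold(seconds).
- inverse_kinematics(position, orientation): joint angles nearest the present ones, or None.
- read_camera(name): name is "scene" or "top"; returns a dict with "frame" (384x512x3 uint8, red, green, blue), "fovy" (degrees; the focal length in pixels is half the picture's height over the tangent of half this angle, whatever the lens; pixels are square), "cx", "cy" (the principal point, pixels), "R" (3x3) and "t" (3): a world point X has camera coordinates R X + t. Camera axes: x right, y down, z forward; pixel columns grow to the right and rows downward; lengths in m; the calibration is good to about 2 mm. A picture is of the moment at which its call begins. There is no depth.
A pose or a line that the arm cannot do raises MotionError and nothing moves.
- finish_job(): hands the job in; it is judged then, once.
Readings, each from a call of its own:
- read_clock(): time.
- read_qpos(): joint angles.
- read_joint_vel(): joint speeds.
- read_effort(): joint torques, N m.
- read_tool_pos(): TCP position.
- read_tool_rot(): TCP orientation.
- read_force(): force on the tool from outside, world axes, zero at the start.
- read_wrist_torque(): the same for the moment, N m.
- read_opening(): finger opening in m.
- read_gripper_force(): force on a finger pad.
Only numpy, scipy, OpenCV 4.12 (cv2) and the standard library are available. Lean on these libraries where they do the work, as an engineer would, in place of code of your own. Each camera call takes 0.05 s, during which the arm holds its last target. There are 200 camera calls.

## Task

The two steel jaws with colour dots are a matched pair whose joint is to be inspected: on the bench, bring the blue-dotted jaw up to the red-dotted one until their slotted faces meet flush with no gap and their ends are level. Then grip the closed pair as one (best across its two outer faces), lift it and hold it upright in front of the inspection camera, the middle of the pair 8 cm straight out from the lens at lens height, with one end of the pair (where the joint shows as an upright line) squarely facing the lens. Finish while still holding the pair closed and still in the air there; do not touch the camera or its stand, and leave the two weights and the spring where they stand.

Things in the scene. Friction and masses are not known exactly. Their poses are not given: they have to be found in the camera images.
- jaw_red: steel jaw block with two red dots on its top, 24 mm (x) x 40 mm (y) x 36 mm (z), 0.15 kg, loose on the bench; origin at the centre of its underside, z up. Its +x face is the mating face (flat, with an upright slot 12 mm wide and 7 mm deep down its middle), -x is the plain outer face, +y and -y are the plain flat ends
- jaw_blue: the same jaw with two blue dots, 24 x 40 x 36 mm, 0.15 kg, loose; origin under its centre, z up. Its -x face is the slotted mating face, +x the plain outer face, +y and -y the ends. Closed, its axes are parallel to jaw_red's and its origin is 24 mm along jaw_red's +x; the pair is then 48 (x) x 40 (y) mm. It starts 14 to 30 mm of gap away on that side, skewed and shifted endways
- jaw_red_face (a point): centre of jaw_red's mating face, 18 mm above its underside and 12 mm along +x from its origin: the middle of the closed pair. Axes as jaw_red
- jaw_blue_face (a point): centre of jaw_blue's mating face, 18 mm above its underside and 12 mm along -x from its origin. Axes as jaw_blue
- camera_stand: fixed stand: grey foot 100 (x) x 110 (y) x 14 mm, steel column 20 mm thick, 274 mm high; origin under the centre of the foot; the camera looks level along its -x. On the column a white camera body 46 x 44 x 44 mm with a black lens barrel 32 mm across, 24 mm long; the lens axis is 140 to 200 mm above the bench (differs each time), the body's top 22 mm higher
- lens (a point): centre of the front of the camera's lens. Axes as camera_stand: the camera looks along -x
- focus (a point): the point 80 mm straight out in front of the lens, on its axis, where the middle of the pair is to be held. Axes as camera_stand: x points to the camera
- weight_large: brass-coloured check weight with a knob, 33 mm across, 42 mm high, loose; origin at the centre of its underside
- weight_small: grey steel check weight with a knob, 27 mm across, 35 mm high, loose; origin at the centre of its underside
- spring: upright wire test spring, 18 mm across, 32 mm high, loose; origin at the centre of its underside
Not all that is in view belongs to the job. What is shaped like the jaw_red but green is not meant.

How it is judged (in metres and radians):
On the way, in this order (a step that is already met when the one before it is completed fails the run):
1. on the bench the two jaws are butted flush: slotted faces together, ends level (x of jaw_blue_face in the frame of jaw_red between 0.01 and 0.014 m and y of jaw_blue_face in the frame of jaw_red between -0.003 and 0.003 m and z of jaw_blue_face in the frame of jaw_red between 0.015 and 0.021 m and angle between the x axis of jaw_red and the x axis of jaw_blue, either way round below 0.06 rad and height (world z) of each of jaw_red, jaw_blue below 0.004 m), for 0.2 s.
2. the closed pair is lifted as one off the bench, still flush (x of jaw_blue_face in the frame of jaw_red between 0.01 and 0.014 m and y of jaw_blue_face in the frame of jaw_red between -0.003 and 0.003 m and z of jaw_blue_face in the frame of jaw_red between 0.015 and 0.021 m and angle between the x axis of jaw_red and the x axis of jaw_blue, either way round below 0.06 rad and height (world z) of each of jaw_red, jaw_blue above 0.04 m), for 0.2 s.
At the end, for the whole second after the job is handed in: Fingers hold both jaws still in the air, closed: gap under 2 mm, ends and tops level to 3 mm, parallel to 0.06 rad; middle within 15 mm of focus, upright to 0.12 rad, end facing lens to 0.15 rad; camera and stand untouched, weights and spring within 20 mm of their places (x of jaw_blue_face in the frame of jaw_red between 0.01 and 0.014 m and y of jaw_blue_face in the frame of jaw_red between -0.003 and 0.003 m and z of jaw_blue_face in the frame of jaw_red between 0.015 and 0.021 m and angle between the x axis of jaw_red and the x axis of jaw_blue, either way round below 0.06 rad and distance between jaw_red_face and focus below 0.015 m and angle between each of jaw_red, jaw_blue's own z axis and vertical below 0.12 rad and angle between the y axis of jaw_red and the x axis of focus, either way round below 0.15 rad and contact force between the fingers and jaw_red above 1 N and contact force between the fingers and jaw_blue above 1 N and linear speed of each of jaw_red, jaw_blue below 0.02 m/s and height (world z) of each of jaw_red, jaw_blue above 0.09 m and distance of each of weight_large, weight_small, spring from where it was at the start of the episode below 0.02 m and contact force between anything else and camera_stand below 1 N); the arm keeps its last pose, push and grip.
It fails at once if the camera or its stand is touched (over 1 N) (contact force between anything else and camera_stand above 1 N).
It fails at once if a weight or the spring is moved over 20 mm (distance of weight_large from where it was at the start of the episode above 0.02 m).
It fails at once if a weight or the spring is moved over 20 mm (distance of weight_small from where it was at the start of the episode above 0.02 m).
It fails at once if a weight or the spring is moved over 20 mm (distance of spring from where it was at the start of the episode above 0.02 m).
It also fails if it takes over 54 s, if anything falls off the work surface, if the arm or the gripper's body presses on something with over 40 N, if the wrist force passes 120 N, or if a joint passes its speed limit or range.

## Working session

There is one attempt and no reset: what is moved stays moved. The work goes in short steps, each a Python script; the robot and the scene stay as the last script left them, time stands still between calls to the robot, and variables do not carry over. Pictures are saved under pics/ and viewed, at most 10 in all, crops included, and the job is handed in when it is done.

```bash
mkdir -p pics; ls; python3 - <<'E'
from rig import *
import cv2,numpy as np
for n in("scene","top"):
    c=read_camera(n); cv2.imwrite(f"pics/{n}0.png",c["frame"][:,:,::-1])
    print(n,c["fovy"],c["cx"],c["cy"],np.round(c["R"],4).tolist(),np.round(c["t"],4).tolist())
    print(-np.array(c["R"]).T@c["t"])
E
```

```text
pics
scene 42.938418511750264 248.3131913425081 190.67302653320638 [[0.8043, -0.5943, 0.0068], [-0.3032, -0.4201, -0.8553], [0.5111, 0.6858, -0.518]] [-0.3905, 0.2989, 0.8638]
[-0.03689106 -0.69893011  0.70580284]
top 51.899975421143424 258.9151715245655 189.9885435695813 [[-0.0044, -0.9998, 0.0175], [-0.9857, 0.0014, -0.1683], [0.1682, -0.018, -0.9856]] [0.0575, 0.5673, 0.8976]
[0.4084676  0.07283677 0.97911437]
```

View pics/scene0.png

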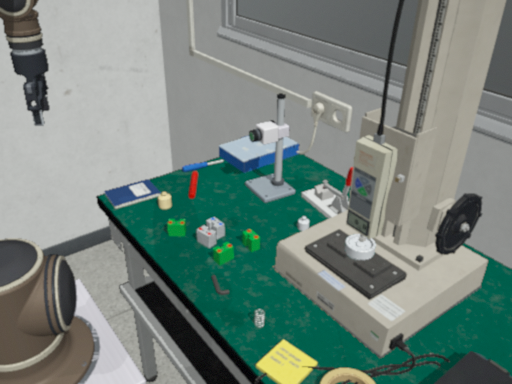

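View pics/top0.png

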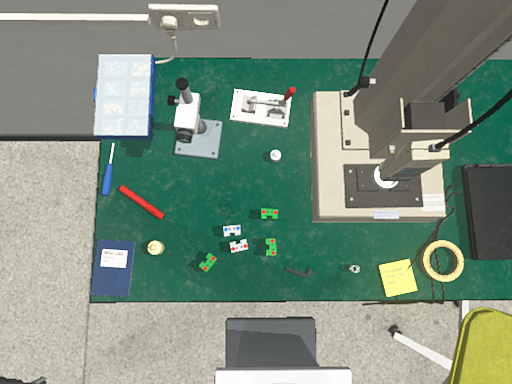

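The scene shows the jaw pair at about (207-214, 230) and three green look-alikes close by. The stand is at (272,150). In the top view blue is at (232,230), red at (239,245) and the stand at (190,125). I'll enlarge these.

```bash
python3 - <<'E'
import cv2,numpy as np
t=cv2.imread("pics/top0.png");s=cv2.imread("pics/scene0.png")
def crop(im,x,y,w,h,k):
    o=cv2.resize(im[y:y+h,x:x+w],None,fx=k,fy=k,interpolation=cv2.INTER_CUBIC)
    for i in range(0,w,10):
        cv2.putText(o,str(x+i),(i*k,10),0,.35,(255,255,255),1);cv2.line(o,(i*k,0),(i*k,o.shape[0]),(255,255,255) if 0 else (200,200,0),1) 
    for i in range(0,h,10):
        cv2.putText(o,str(y+i),(0,i*k+10),0,.35,(255,255,255),1);cv2.line(o,(0,i*k),(o.shape[1],i*k),(200,200,0),1)
    return o
cv2.imwrite("pics/a.png",crop(t,192,202,90,72,8))
a=crop(t,160,72,66,90,6);b=crop(s,240,90,60,90,6)
o=np.zeros((540,800,3),np.uint8);o[:,:396]=a;o[:,430:790]=b
cv2.imwrite("pics/b.png",o)
E
```

```text
(no output)
```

View pics/a.png

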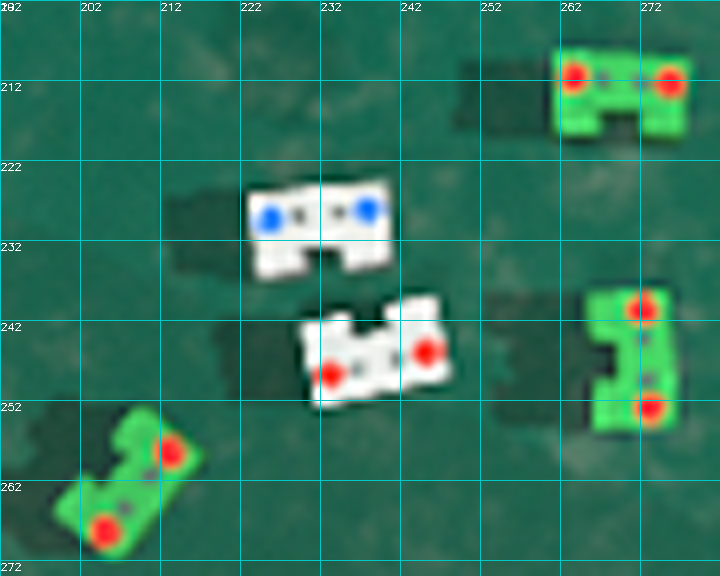

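View pics/b.png

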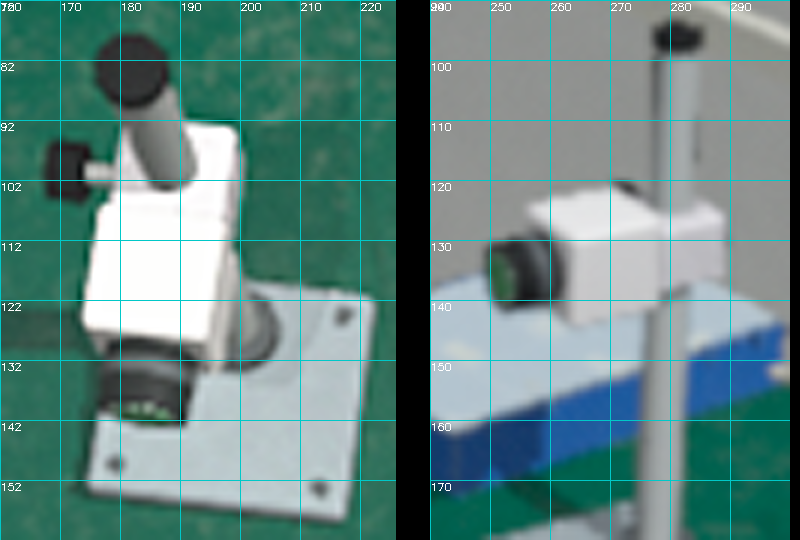

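The crops show blue's mating face opening toward red, with its dots at (225.8,229.4) and (237.8,228.2). Red's dots are at (233.2,249) and (245,246). The foot's corners are at (174.5,153.7), (217.5,158.7) and (222.2,121.5), and the body's front top corners at (174,126.2) and (195,127.8). Next I compute the poses.

```bash
cat > h.py <<'E'
from rig import *
import cv2,numpy as np
def ray(c,u,v):
    f=192/np.tan(np.radians(c["fovy"]/2));R=np.array(c["R"])
    d=R.T@np.array([(u-c["cx"])/f,(v-c["cy"])/f,1]);return -R.T@np.array(c["t"]),d/np.linalg.norm(d)
def onz(c,u,v,z):
    o,d=ray(c,u,v);return o+d*(z-o[2])/d[2]
def proj(c,X):
    f=192/np.tan(np.radians(c["fovy"]/2));p=np.array(c["R"])@X+np.array(c["t"]);return f*p[:2]/p[2]+[c["cx"],c["cy"]]
def tri(r1,r2):
    (o1,d1),(o2,d2)=r1,r2
    s=np.linalg.lstsq(np.c_[d1,-d2],o2-o1,rcond=None)[0]
    a,b=o1+s[0]*d1,o2+s[1]*d2;return (a+b)/2,np.linalg.norm(a-b)
def white_rect(c,win,z=.036):
    x0,y0,x1,y1=win;im=c["frame"].astype(int)[y0:y1,x0:x1]
    m=((im.min(2)>110)|((im.max(2)>170)&((im[:,:,1]<150)))).astype(np.uint8)
    n,l,s,_=cv2.connectedComponentsWithStats(m);k=1+np.argmax(s[1:,4])
    ys,xs=np.nonzero(l==k)
    # convex hull on plane (pixel-corner expanded by .0)
    P=np.array([onz(c,x0+x,y0+y,z)[:2] for x,y in zip(xs,ys)],np.float32)
    return cv2.minAreaRect(P*1000)
def dots(c,win,col,z=.036):
    x0,y0,x1,y1=win;im=c["frame"].astype(int)[y0:y1,x0:x1]
    r,g,b=im[:,:,0],im[:,:,1],im[:,:,2]
    w=np.clip((r-np.maximum(g,b)) if col=="r" else (b-r),0,None)*1.0; w[w<60]=0
    n,l,s,_=cv2.connectedComponentsWithStats((w>0).astype(np.uint8))
    out=[]
    for k in np.argsort(-s[1:,4])[:2]+1:
        ys,xs=np.nonzero(l==k);q=w[ys,xs]
        out.append(onz(c,x0+(xs*q).sum()/q.sum(),y0+(ys*q).sum()/q.sum(),z)[:2])
    return np.array(sorted(out,key=lambda p:p[1]))
E
python3 - <<'E'
from h import *
np.set_printoptions(precision=4,suppress=True)
c=read_camera("top");s=read_camera("scene")
for n,w,col in(("red",(226,237,252,256),"r"),("blue",(221,222,244,238.0),"b")):
    w=tuple(map(int,w));print(n,white_rect(c,w))
    d=dots(c,w,col);v=d[1]-d[0];print(d,np.linalg.norm(v),"mid",d.mean(0),"yaw of +y",np.degrees(np.arctan2(-v[0],v[1])))
F=[onz(c,u,v,.014) for u,v in((174.5,153.7),(217.5,158.7),(222.2,121.5))]
print("foot",F,np.linalg.norm(F[0]-F[1]),np.linalg.norm(F[1]-F[2]),"centre",(F[0]+F[2])/2)
for a,b in(((174,126.2),(256.7,124.2)),((195,127.8),(263.7,129.2)),((184,140.8),(251.7,135.3))):
    print(tri(ray(c,*a),ray(s,*b)))
for n,(u,v) in dict(wl=(156,246),ws=(276,155),sp=(354.5,268)).items(): print(n,onz(c,u,v,.035))
for u,v in((269,213),(271,247),(207.5,262)): print("green",onz(c,u,v,.036))
print("pen,",onz(c,140,202,.01))
E
```

```text
red ((436.5819396972656, 104.37358093261719), (25.71927261352539, 41.30018997192383), 12.268946647644043)
[[0.436  0.0892]
 [0.4296 0.1185]] 0.029937364014600888 mid [0.4328 0.1039] yaw of +y 12.409299374275028
blue ((471.8564147949219, 121.28364562988281), (26.07331085205078, 40.52066421508789), 0.6267533898353577)
[[0.4781 0.1071]
 [0.4752 0.1364]] 0.029385490449593345 mid [0.4767 0.1217] yaw of +y 5.572381142607789
foot [array([0.666 , 0.2669, 0.014 ]), array([0.6531, 0.1589, 0.014 ]), array([0.7507, 0.1482, 0.014 ])] 0.10876623122987378 0.09826865984482357 centre [0.7084 0.2076 0.014 ]
(array([0.6784, 0.2316, 0.1965]), np.float64(0.005992064889536247))
(array([0.6714, 0.1891, 0.2   ]), np.float64(0.0007022952174569622))
(array([0.6511, 0.214 , 0.1791]), np.float64(0.0029838481854200793))
wl [0.4359 0.2991 0.035 ]
ws [0.6571 0.0131 0.035 ]
sp [ 0.3827 -0.169   0.035 ]
green [0.5133 0.0316 0.036 ]
green [0.4324 0.0276 0.036 ]
green [0.3982 0.1771 0.036 ]
pen, [0.5442 0.3486 0.01  ]
```

```bash
cat >> h.py <<'E'
def rot(a):  # tool down, closing line at angle a (deg)
    best=None
    y=np.array([np.cos(np.radians(a)),np.sin(np.radians(a)),0]);z=np.array([0,0,-1.])
    return np.c_[np.cross(y,z),y,z]
def pick(p,a):
    q0=np.array(read_qpos());r=[]
    for k in(0,180):
        q=inverse_kinematics(p,rot(a+k))
        if q is not None: r.append((np.abs(np.array(q)-q0).max(),a+k))
    return rot(min(r)[1])
E
python3 - <<'E'
from h import *
np.set_printoptions(precision=4,suppress=True)
red=np.array([.4362,.1047]);a=12.4
for p,ang in(((*red,.13),a+90),((*red,.003),a+90),((.5716,.2232,.1625),83.5)):
    for k in(0,180): print(p,ang+k,inverse_kinematics(p,rot(ang+k)))
R=pick((*red,.003),a+90)
movep((*red,.12),R);move_gripper(.055,20);print(read_clock(),read_opening())
movel((*red,.003));print(read_clock(),read_force())
move_gripper(.03,20);print(read_clock(),read_opening(),read_gripper_force(),read_force())
move_gripper(.055);movel((*red,.06),vel=.2);print(read_clock())
E
```

```text
(np.float64(0.4362), np.float64(0.1047), 0.13) 102.4 [ 13.4972   0.1638 -22.6036  67.2326   0.       1.0972]
(np.float64(0.4362), np.float64(0.1047), 0.13) 282.4 [  13.4972    0.1638  -22.6036   67.2326    0.     -178.9028]
(np.float64(0.4362), np.float64(0.1047), 0.003) 102.4 [ 13.4972   5.3726 -34.1619  50.4655   0.       1.0972]
(np.float64(0.4362), np.float64(0.1047), 0.003) 282.4 [  13.4972    5.3726  -34.1619   50.4655    0.     -178.9028]
(0.5716, 0.2232, 0.1625) 83.5 [21.3298 17.2481  1.6237 74.3756  0.     27.8298]
(0.5716, 0.2232, 0.1625) 263.5 [  21.3298   17.2481    1.6237   74.3756    0.     -152.1702]
2.25 0.05506488801793714
3.1833 [0.677  0.1581 0.0241]
3.45 0.03966937245019553 20.996936559677124 [-0.4831 -1.0994  5.848 ]
4.1833
```

```bash
python3 - <<'E'
from h import *
np.set_printoptions(precision=4,suppress=True)
red=np.array([.4362,.1047]);a=12.4;x=np.array([np.cos(np.radians(a)),np.sin(np.radians(a))])
b=np.array([.4732,.1214])
R=pick((*b,.003),95.6)
movep((*b,.07),R);movel((*b,.003))
move_gripper(.03,20);print(read_clock(),read_opening(),read_gripper_force())
R2=pick((*b,.003),a+90)
pre=red+x*.034; movel((*pre,.003),R2,vel=.04)
movel((*(red+x*.0245),.003),vel=.03);print(read_clock(),read_force(),read_opening())
move_gripper(.055)
movel((*(red+x*.0245),.08),vel=.2)
c=read_camera("top");o=cv2.resize(c["frame"][215:275,200:280,::-1],None,fx=8,fy=8,interpolation=cv2.INTER_CUBIC)
cv2.imwrite("pics/c.png",o)
E
```

```text
5.3417 0.039650622505676414 21.668657138943672
6.2083 [2.3191 0.7109 7.631 ] 0.0395060051391907
```

View pics/c.png

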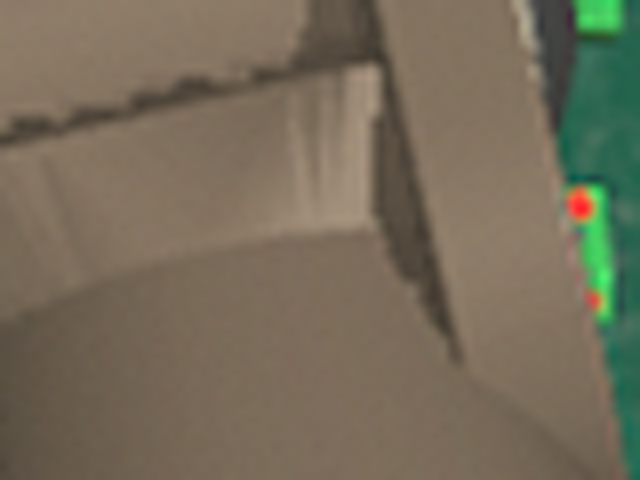

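The arm hides the jaws, so I'll swing aside and look again.

```bash
python3 - <<'E'
from h import *
q=list(read_qpos());print(q)
p=read_tool_pos();movel((p[0],p[1],.14),vel=.25)
q=list(read_qpos());q[0]+=45;move_j(q);print(read_clock())
c=read_camera("top");s=read_camera("scene")
a=cv2.resize(c["frame"][225:265,210:260,::-1],None,fx=8,fy=8,interpolation=cv2.INTER_CUBIC)
b=cv2.resize(s["frame"][210:250,185:235,::-1],None,fx=8,fy=8,interpolation=cv2.INTER_CUBIC)
cv2.imwrite("pics/d.png",np.hstack([a,b]))
for n,w,col in(("red",(222,222,256,258),"r"),("blue",(222,222,256,258),"b")):
    d=dots(c,w,col);v=d[1]-d[0];print(d.round(4).tolist(),"mid",d.mean(0).round(4),"yaw",np.degrees(np.arctan2(-v[0],v[1])))
E
```

```text
[np.float64(13.43964707305294), np.float64(4.3358475138413946), np.float64(-24.878357290450207), np.float64(60.875318763705685), np.float64(-0.0007745083071583396), np.float64(1.0436879798189218)]
8.8417
[[0.4359, 0.0903], [0.4296, 0.1192]] mid [0.4328 0.1047] yaw 12.343272833322052
[[0.4673, 0.097], [0.461, 0.1262]] mid [0.4641 0.1116] yaw 12.18017935143693
```

View pics/d.png

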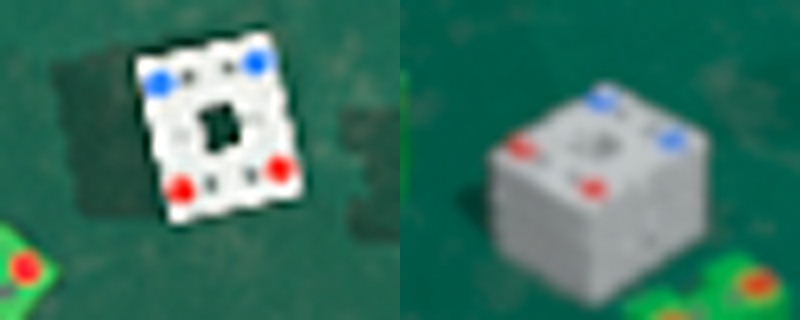

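The two jaws are level and parallel, with at most about 1 mm of gap. I'll grip across the outer faces, lift, and move to the focus point.

```bash
python3 - <<'E'
from h import *
np.set_printoptions(precision=4,suppress=True)
red=np.array([.4362,.1047]);a=12.4;x=np.array([np.cos(np.radians(a)),np.sin(np.radians(a))])
c=red+x*.0122
move_gripper(.066,20)
movep((*c,.10),rot(a));movel((*c,.003),vel=.1);print(read_clock(),read_force())
move_gripper(.04,20);print(read_opening(),read_gripper_force())
move_gripper(.04,60);hold(.6);print(read_clock(),read_opening(),read_gripper_force(),read_force())
movel((*c,.07),vel=.06);hold(.4)
print(read_opening(),read_force())
movel((*c,.1625),vel=.1)
f=np.array([.5716,.2232]);ux=np.array([np.cos(np.radians(-6.5)),np.sin(np.radians(-6.5))])
movel((*(f-.07*ux),.1625),rot(83.5),vel=.08)
movel((*(f-.02*ux),.1625),vel=.05);hold(.3)
print(read_clock(),read_opening(),read_gripper_force(),read_tool_pos(),read_force())
t=read_camera("top");s=read_camera("scene")
A=cv2.resize(t["frame"][70:190,155:235,::-1],None,fx=5,fy=5,interpolation=cv2.INTER_CUBIC)
B=cv2.resize(s["frame"][90:210,220:300,::-1],None,fx=5,fy=5,interpolation=cv2.INTER_CUBIC)
cv2.imwrite("pics/e.png",np.hstack([A,B]))
L=np.array([.6511,.2141,.1775]);print(proj(t,L),proj(s,L),proj(s,np.array([*(f-.02*ux),.1775])))
E
```

```text
11.725 [-0.4799  0.5059 -0.879 ]
0.04785915533672002 21.926465928554535
12.8333 0.04705703127228202 62.1204149723053 [-1.2169 -0.0271  6.2442]
0.04745940669093457 [ 0.3486 -0.5809 -3.5539]
18.8667 0.04695689702112358 62.02598333358765 [0.5516 0.2255 0.1626] [ 0.1171 -0.4041 -3.4595]
[184.4594 140.4116] [251.1033 135.9621] [216.191  144.2566]
```

View pics/e.png

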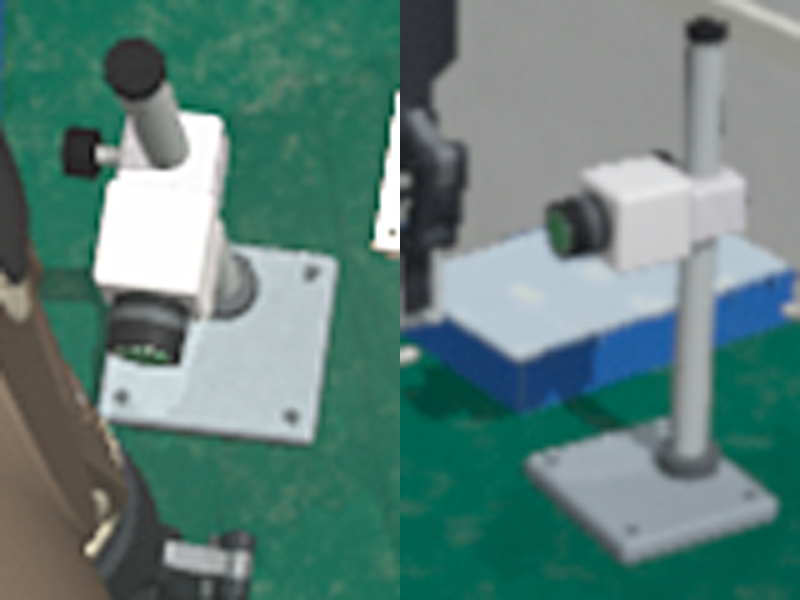

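Top view: the lens front at about (185,141) matches my estimate of the lens position, and the arm is still well clear of the stand. I'll go the last 20 mm and check the pair.

```bash
python3 - <<'E'
from h import *
np.set_printoptions(precision=4,suppress=True)
f=np.array([.5716,.2232])
movel((*f,.1625),vel=.03);hold(.5)
print(read_clock(),read_opening(),read_gripper_force(),read_tool_pos(),read_force())
s=read_camera("scene")
o=cv2.resize(s["frame"][95:185,190:300,::-1],None,fx=6,fy=6,interpolation=cv2.INTER_CUBIC)
ux=np.array([np.cos(np.radians(-6.5)),np.sin(np.radians(-6.5)),0]);uy=np.array([-ux[1],ux[0],0]);F=np.array([*f,.1775])
for i in(-1,1):
  for j in(-1,1):
    for k in(-1,1):
      p=proj(s,F+ux*.02*i+uy*.024*j+np.array([0,0,.018*k]));p=((p-[190,95])*6+3).astype(int);cv2.circle(o,tuple(map(int,p)),3,(0,255,255),-1)
cv2.imwrite("pics/f.png",o)
E
```

```text
20.2833 0.04701171651034847 62.02633023262024 [0.5716 0.2232 0.1626] [ 0.1746  0.9597 -3.0561]
```

View pics/f.png

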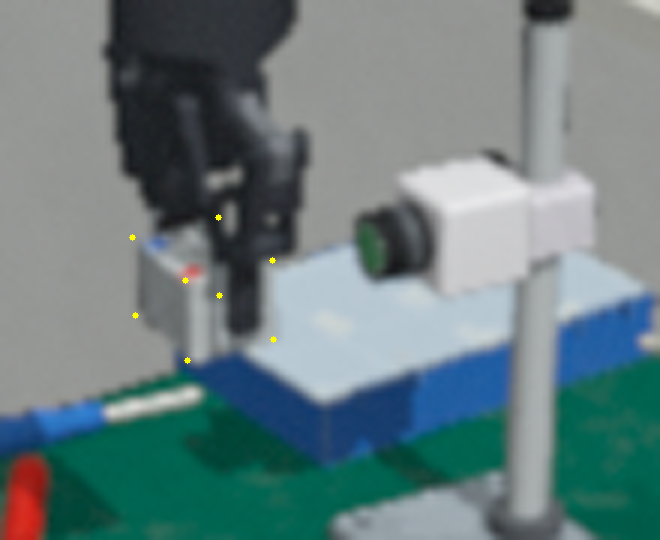

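The held pair matches the predicted outline at focus (its -x end face at about (135-190, 240-360) in the crop) and is upright and closed. I'm handing it in.

```bash
python3 -c "
from rig import *
print(finish_job())"
```

```text
the job is handed in; nothing more can be done
None
```

The closed pair is held upright at the focus point, 8 cm out from the lens with one end facing it, and the job is handed in at about 20 s of robot time; I got no verdict back.

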